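# Fetch the needle case from behind the reagents

### The arm

A 6-joint arm with a two-finger parallel gripper is mounted at the origin on the work surface. World frame = base frame: x ahead of the robot, y to its left, z up, the work surface at z = 0. Lengths are in m, angles in rad, forces in N, time in s.
With the tool pointing down it reaches from about 0.25 to 0.775 m from the base axis. Payload 4 kg.
Tool frame: the origin (TCP) lies at the very end of the fingers, on their centre line; the grasp point (between the pads) lies 19 mm behind it; z points along the fingers, y is the line along which they close (so a half turn about z gives the same grasp; the last joint's range is limited). The gripper opens to 94 mm and grips with 3 to 60 N. Pads are 16 mm wide; open, the fingers measure 119 mm over their backs; the gripper's body (75 mm by 177 mm) begins 78 mm behind the grasp point.
Start: joints at [1.204, 0.087, 1.371, -0, 1.684, -0.103], TCP at [0.143, 0.531, 0.206] pointing down, gripper open.
Joint ranges: [-3.1, 3.1], [-0.76, 2.03], [0.27, 2.55], [-1.08, 4.22], [0.17, 2.65], [-2.57, 2.57]. Speed limits (rad/s): [2.79, 2.79, 3.14, 3.14, 3.14, 3.14].

### API

Orientations are given as [roll, pitch, yaw] about the fixed x, y, z axes, in that order (R = Rz(yaw) Ry(pitch) Rx(roll)).
In Python, from bench import robot gives the robot as it stands. The module is installed in compiled form; this text tells all that it offers.
- The arm moves only by the tool move_arm, never from a script. Its argument "deltas" is one flat list of numbers, 7 for each row, row after row: the turn, a rotation vector about the tool's x, y, z in rad, then the shift along the tool's x, y, z in cm, then the closure, from -1 (fully open) to 1 (shut). A call has 1 to 8 rows; each row is the pose to reach, as a shift and turn from the pose commanded when the call began, along the tool's axes at that moment; what a row does not reach only later rows make up. A row lasts 1/10 s, in which the tool goes at most 50 mm and 8.59 degrees, less where a joint would pass 70% of its speed; a pose out of reach is approached as far as the arm can. A call with a gripper value outside its range is refused whole. The fingers move at their own pace and stop on an object; the grip force is fixed at half the most. Time passes only in rows, so rows that repeat a pose let the fingers close. It gives the time, the measured TCP pose, the force, the opening and the grip force at its end, in the units of the state.
- robot.get_obs(): the state, without advancing time (a new reading comes with each control period).
- robot.snapshot(name): name is "side" or "top"; returns a dict with "image" (400x640x3 uint8, red, green, blue), "depth" (400x640 float32, m along the optical axis (not along the pixel's ray), 0 where there is no reading), "fov_y" (degrees; the focal length in pixels is half the picture's height over the tangent of half this angle, whatever the lens; pixels are square), "cx", "cy" (the principal point, pixels), "origin" and "orientation" of the camera in the world. Camera axes: x right, y up, looking along -z (the intrinsics and any distortion apply to the point x, -y, -z); pixel columns grow to the right and rows downward; lengths in m; the calibration is good to about 2 mm. A picture is of the moment at which its call begins.
- robot.close_job(): hands the job in; it is judged then, once.
The state is a dict: "time": time; "joint_positions": joint angles; "qvel": joint speeds; "joint_torque": joint torques, N m; "tool_pos": TCP position; "ee_rot": TCP orientation; "wrist_force": force on the tool from outside, world axes, zero at the start; "wrist_torque": the same for the moment, N m; "width": finger opening in m; "finger_force": force on a finger pad.
Only numpy, scipy, OpenCV 4.12 (cv2) and the standard library are available. Lean on these libraries where they do the work, as an engineer would, in place of code of your own. Each camera call takes 0.05 s, during which the arm holds its last target. There are 200 camera calls.

### The job

Three small containers (a round bottle, a square bottle and a jar) stand in front of the long needle case in the shallow dark storage bay. First stand all three upright in the bright steel side tray, then lay the needle case centred and lengthwise on the black rubber rest, and only then put each container back upright on the very spot in the bay where it stood at the start. Do not tip anything over, and leave the petri dish, the tip box and the eyepiece where they are.

Things in the scene. Friction and masses are not known exactly. Their poses are not given: they have to be found in the camera images.
- round_bottle: Round white plastic bottle with a narrower grey screw cap, loose, about 90 g (varies). Body diameter 34 mm up to 62 mm height, shoulder, cap 25 mm diameter, 81 mm tall overall. Origin at the centre of its underside, z up.
- square_bottle: Square white plastic bottle with a round grey cap, loose, about 100 g (varies). Body 36 x 36 mm up to 56 mm height, cap 26 mm diameter, 76 mm tall overall. Origin at the centre of its underside, z up, x and y square to its sides.
- jar: Squat round clear glass jar with a grey lid as wide as the jar, loose, about 120 g (varies). Diameter 41 mm (lid 42 mm), 60 mm tall. Origin at the centre of its underside, z up.
- needle_case: Long closed flat case (grey base, white lid), loose, about 130 g (varies): 170 mm long (its x), 40 mm wide (its y), 32 mm tall. Origin at the centre of its underside, z up. At the start it lies on the bay floor behind the three containers, 9 to 22 mm from them, its length along the bay's y.
- bay: Shallow dark steel storage tray, fixed: 160 mm deep (x) by 270 mm wide (y), floor 4 mm thick, rim 4 mm thick and 12 mm high above the table all round. Origin at the centre of its underside, x towards its back (away from the robot). Three thin round white spots (54 mm diameter, flat) in a row at x = -32 mm, y = +72, 0, -72 mm on its floor: at the start one container stands on each, which on which varies. The needle case lies at about x = +20 mm, y = 0.
- side_tray: Empty shallow steel tray, fixed, to one side (left or right varies): 250 mm long (x) by 100 mm wide (y), floor 4 mm thick, rim 4 mm thick and 9 mm high above the table. Origin at the centre of its underside. The containers are parked here; any place in it will do.
- rest: Flat black rubber rest for the needle case, fixed, on the other side: 190 mm long (x) by 60 mm wide (y), 4 mm thick. Origin at the centre of its underside; the top is 4 mm above the table. Either end of the case may point either way.
- petri_dish: Bystander: closed petri dish of clear, milky-looking plastic, loose, 92 mm diameter, 16 mm tall, on the table between the robot and the bay. Origin at the centre of its underside.
- tip_box: Bystander: grey pipette-tip box with a white top full of small tips, loose, 80 x 110 mm, 52 mm tall, between the robot and the bay. Origin at the centre of its underside.
- eyepiece: Bystander: black microscope eyepiece standing upright on its narrow steel end, loose, 38 mm diameter, 57 mm tall, between the robot and the bay. Origin at the centre of its underside.
Not all that is in view belongs to the job. What is shaped like the jar but red is not meant.

How it is judged:
On the way, in this order (a step that is already met when the one before it is completed fails the run):
1. all three containers stand upright in the side tray, let go (x of round_bottle in the frame of side_tray between -0.115 and 0.115 m and y of round_bottle in the frame of side_tray between -0.045 and 0.045 m and angle between each of round_bottle, square_bottle, jar's own z axis and vertical below 0.12 rad and height (world z) of each of round_bottle, square_bottle, jar below 0.012 m and linear speed of each of round_bottle, square_bottle, jar below 0.03 m/s and contact force between each of round_bottle, square_bottle, jar and the fingers below 0.3 N and x of square_bottle in the frame of side_tray between -0.115 and 0.115 m and y of square_bottle in the frame of side_tray between -0.045 and 0.045 m and x of jar in the frame of side_tray between -0.115 and 0.115 m and y of jar in the frame of side_tray between -0.045 and 0.045 m), for 0.2 s.
2. the needle case lies on the rest, let go, while all three containers still stand in the side tray (horizontal distance between needle_case and rest below 0.015 m and angle between the x axis of needle_case and the x axis of rest, either way round below 0.17 rad and height (world z) of needle_case below 0.01 m and angle between each of needle_case, round_bottle, square_bottle, jar's own z axis and vertical below 0.12 rad and linear speed of needle_case below 0.03 m/s and contact force between needle_case and the fingers below 0.3 N and x of round_bottle in the frame of side_tray between -0.115 and 0.115 m and y of round_bottle in the frame of side_tray between -0.045 and 0.045 m and height (world z) of each of round_bottle, square_bottle, jar below 0.012 m and x of square_bottle in the frame of side_tray between -0.115 and 0.115 m and y of square_bottle in the frame of side_tray between -0.045 and 0.045 m and x of jar in the frame of side_tray between -0.115 and 0.115 m and y of jar in the frame of side_tray between -0.045 and 0.045 m), for 0.2 s.
At the end, for the whole second after the job is handed in: Needle case flat on the rest, centre within 15 mm and length within 10 degrees of the rest's; each container upright within 15 mm of where it stood at the start; all released and at rest; petri dish, tip box and eyepiece within 20 mm of where they were (horizontal distance between needle_case and rest below 0.015 m and angle between the x axis of needle_case and the x axis of rest, either way round below 0.17 rad and height (world z) of needle_case below 0.01 m and angle between each of needle_case, round_bottle, square_bottle, jar's own z axis and vertical below 0.12 rad and linear speed of each of needle_case, round_bottle, square_bottle, jar below 0.03 m/s and contact force between each of needle_case, round_bottle, square_bottle, jar and the fingers below 0.3 N and distance of each of round_bottle, square_bottle, jar from where it was at the start of the episode below 0.015 m and not (distance of petri_dish from where it was at the start of the episode above 0.02 m) and not (distance of tip_box from where it was at the start of the episode above 0.02 m) and not (distance of eyepiece from where it was at the start of the episode above 0.02 m)); the robot touches nothing.
It fails at once if a container or the needle case is tipped over (angle between any of round_bottle, square_bottle, jar, needle_case's own z axis and vertical above 0.8 rad).
It fails at once if the petri dish, tip box or eyepiece is pushed away or knocked over (distance of any of petri_dish, tip_box, eyepiece from where it was at the start of the episode above 0.02 m or angle between any of petri_dish, tip_box, eyepiece's own z axis and vertical above 0.5 rad).
It also fails if it takes over 125 s, if anything falls off the work surface, if the arm or the gripper's body presses on something with over 40 N, if the wrist force passes 120 N, or if a joint passes its speed limit or range.

## Working session

There is one attempt and no reset: what is moved stays moved. The work goes in short steps, Python scripts to look and compute and a tool call to move; the robot and the scene stay as the last step left them, time stands still between calls to the robot, and variables do not carry over. Pictures are saved under pics/ and viewed, at most 14 in all, crops included, and the job is handed in when it is done.

Besides the shell and the picture viewer there is one more tool, called after "Request:" in YAML: its name, and indented under it one key for each argument. move_arm: Moves the arm, as the interface text tells. Its arguments: {"type":"object","properties":{"deltas":{"type":"array","items":{"type":"number"}}},"required":["deltas"]}

```bash
mkdir -p pics
cat > h.py <<'E'
import numpy as np, cv2
from scipy.spatial.transform import Rotation as R
from bench import robot
def snap(n):
    s=robot.snapshot(n); s['f']=200/np.tan(np.radians(s['fov_y'])/2)
    o=np.array(s['orientation']); s['R']=o if o.shape==(3,3) else R.from_euler('xyz',o).as_matrix(); return s
def pts(s):
    d=s['depth']; v,u=np.mgrid[0:400,0:640]
    c=np.stack([(u-s['cx'])/s['f']*d,-(v-s['cy'])/s['f']*d,-d],-1)
    return c@s['R'].T+np.array(s['origin'])
def ray(s,u,v,z):
    d=s['R']@np.array([(u-s['cx'])/s['f'],-(v-s['cy'])/s['f'],-1]); o=np.array(s['origin'])
    return o+d*(z-o[2])/d[2]
def save(s,n): cv2.imwrite('pics/'+n,s['image'][...,::-1])
E
python3 - <<'E'
from h import *
for n in('top','side'):
    s=snap(n); save(s,n+'0.png'); print(n,s['fov_y'],s['cx'],s['cy'],s['origin'],s['orientation'],[k for k in s]); np.save(n+'0.npy',pts(s))
print(robot.get_obs())
E
```

```text
top 42.50083486826924 315.43109896758364 195.3815939845478 [0.31447337 0.00641686 1.15391153] [ 0.19976006 -0.01206735 -1.55569581] ['image', 'depth', 'fov_y', 'cx', 'cy', 'origin', 'orientation', 'f', 'R']
side 49.93220581048824 318.58115239773656 203.0830039638341 [ 0.19197    -0.67817494  0.67206488] [ 0.87122205 -0.02251664 -0.44280763] ['image', 'depth', 'fov_y', 'cx', 'cy', 'origin', 'orientation', 'f', 'R']
{'time': 0.1, 'joint_positions': array([ 1.20386960e+00,  8.78825007e-02,  1.37209331e+00, -3.61629495e-05,
        1.68357181e+00, -1.03090173e-01]), 'qvel': array([-0.00065235, -0.00182528, -0.0034758 ,  0.00111358, -0.00266108,
       -0.00021549]), 'joint_torque': array([ 2.46093092e-03, -3.41252732e+01, -3.03301442e+01,  7.20593962e-02,
        3.04091501e-02, -1.09296989e-04]), 'tool_pos': array([0.14326907, 0.53051009, 0.20442541]), 'ee_rot': array([-3.13964437e+00, -1.65430664e-04,  2.87775191e+00]), 'wrist_force': array([-0.33157718, -0.93315052, -0.58350333]), 'wrist_torque': array([ 0.02410126,  0.01844853, -0.03881335]), 'finger_force': 0.0, 'width': 0.09366241356665457}
```

View pics/top0.png

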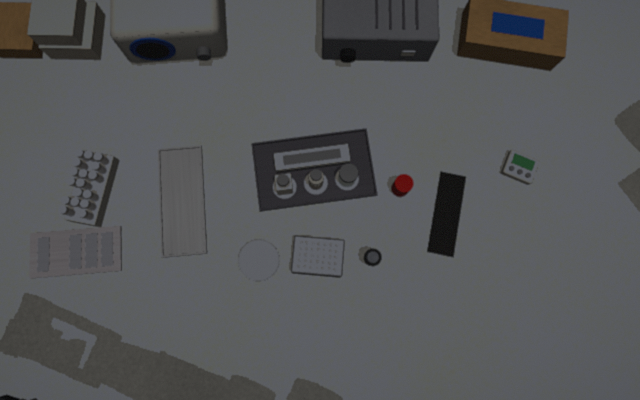

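View pics/side0.png

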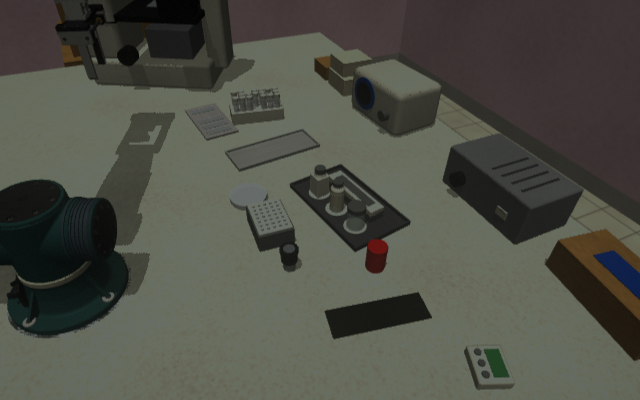

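The top view has world x up and y left. The side tray is on the left (183,201), the rest on the right (447,214) and the bay in the centre (314,170). In the bay are the square bottle (284,184), round bottle (316,180) and jar (347,176), with the case behind them at (312,157). The red decoy is at (403,185).

Run:
```python
from h import *
s=snap('top'); P=pts(s); z=P[...,2]
sub=np.zeros((400,640),bool); sub[120:290,140:480]=1
def comps(m,tag,amin=25):
    n,l,st,c=cv2.connectedComponentsWithStats(m.astype(np.uint8))
    for i in range(1,n):
        if st[i,4]<amin: continue
        q=P[l==i]; r=cv2.minAreaRect(q[:,:2].astype(np.float32))
        print(tag,st[i],'med',q.mean(0).round(4),'rect',np.round(r[0],4),np.round(r[1],4),round(r[2],1),'zmax',np.percentile(q[:,2],95).round(4))
comps(sub&(z>.012)&(s['depth']>0),'z>12',60)
for a,b in((.07,.09),(.054,.068),(.026,.042)): comps(sub&(z>a)&(z<b),f'{a}')
g=cv2.cvtColor(s['image'],cv2.COLOR_RGB2GRAY); print(g[215,447],g[205,300],g[200,183],g[270,210],g[165,230])
for tag,m,zz in(('dark',sub&(g<55),0.004),):
    n,l,st,c=cv2.connectedComponentsWithStats(m.astype(np.uint8))
    for i in range(1,n):
        if st[i,4]<400: continue
        v,u=np.where(l==i); q=np.array([ray(s,a,b,zz)[:2] for a,b in zip(u,v)],np.float32); r=cv2.minAreaRect(q); print(tag,st[i],r, q.mean(0))
cv2.imwrite('pics/c1.png',cv2.resize(cv2.convertScaleAbs(s['image'][130:270,150:310,::-1],alpha=1.8),(640,560),interpolation=cv2.INTER_CUBIC))
cv2.imwrite('pics/c2.png',cv2.resize(cv2.convertScaleAbs(s['image'][120:230,240:400,::-1],alpha=2),(800,550),interpolation=cv2.INTER_CUBIC))
```

```text
z>12 [ 274  144   84   43 1832] med [ 0.6186 -0.0093  0.0396] rect [ 0.6045 -0.002 ] [0.0951 0.1788] 8.0 zmax 0.0654
z>12 [308 169  16  20 256] med [ 0.5712 -0.0032  0.0679] rect [ 0.5752 -0.0032] [0.0337 0.0313] 85.4 zmax 0.0876
z>12 [275 173  18  22 330] med [0.5603 0.0665 0.0624] rect [0.5659 0.0676] [0.037  0.0359] 8.7 zmax 0.0829
z>12 [392 174  22  23 368] med [ 0.5643 -0.1938  0.0543] rect [ 0.5672 -0.1954] [0.0405 0.0401] 26.1 zmax 0.0638
z>12 [ 291  236   54   42 1924] med [ 0.4058 -0.01    0.0482] rect [ 0.4071 -0.0102] [0.1101 0.08  ] 86.1 zmax 0.0533
z>12 [ 238  239   42   42 1339] med [0.3984 0.1195 0.0164] rect [0.3994 0.1192] [0.09   0.0906] 1.1 zmax 0.0199
z>12 [364 248  18  18 255] med [ 0.4052 -0.1265  0.0564] rect [ 0.4057 -0.1266] [0.036  0.0369] 5.7 zmax 0.0602
0.07 [309 169  15  15 140] med [ 0.5746 -0.0036  0.0819] rect [ 0.5747 -0.0036] [0.0288 0.026 ] 78.9 zmax 0.0885
0.07 [277 174  12  13 118] med [0.5651 0.0676 0.0803] rect [0.5659 0.0679] [0.0246 0.0243] 19.9 zmax 0.0836
0.054 [339 164  19  19 277] med [ 0.5867 -0.0743  0.064 ] rect [ 0.5873 -0.074 ] [0.040
[... 448 characters left out ...]
 0.0365] 63.9 zmax 0.0603
0.026 [ 274  144   76   27 1345] med [0.6285 0.0065 0.0365] rect [0.6299 0.0061] [0.0416 0.1702] 9.0 zmax 0.0401
0.026 [392 183  15  13  34] med [ 0.5548 -0.1858  0.0337] rect [ 0.5564 -0.1865] [0.0363 0.0126] 48.3 zmax 0.0408
0.026 [277 190  16   4  27] med [0.5486 0.065  0.0343] rect [0.5486 0.065 ] [0.002  0.0335] 8.8 zmax 0.0412
19 47 94 96 97
dark [ 252  129  125   82 4982] ((0.6100893616676331, 0.0014762431383132935), (0.16071373224258423, 0.269013375043869), 8.83442497253418) [0.60940385 0.00193822]
dark [ 427  172   39   85 2131] ((0.5115321278572083, -0.301919162273407), (0.0593142956495285, 0.18879753351211548), 78.98550415039062) [ 0.51017964 -0.3017261 ]
```

View pics/c2.png

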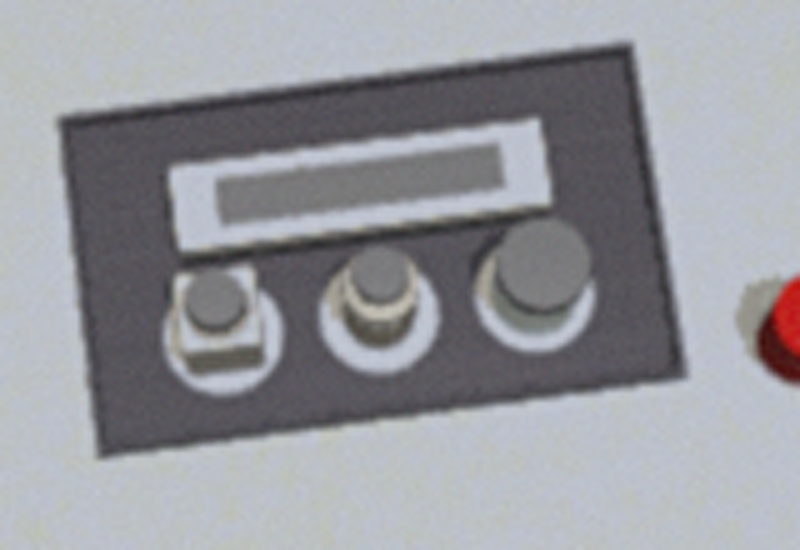

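View pics/c1.png

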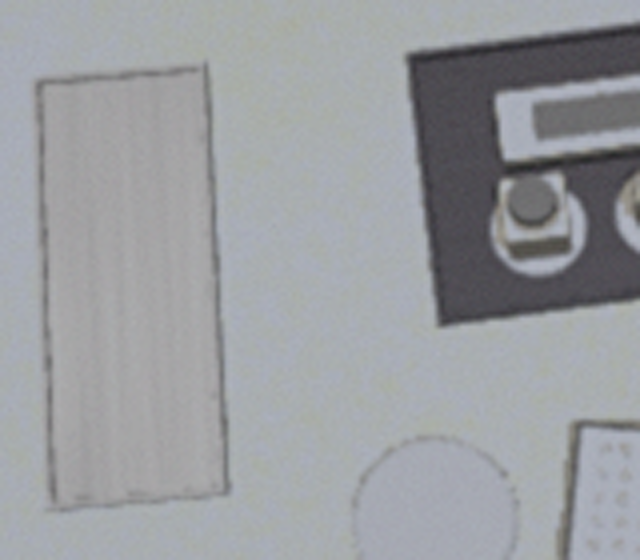

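```bash
cat >> h.py <<'E'
def go(p,yaw):
    o=robot.get_obs(); T=R.from_euler('xyz',o['ee_rot']); c=np.array(o['tool_pos'])
    dy=(yaw-o['ee_rot'][2]+np.pi)%(2*np.pi)-np.pi
    print('tcp',c.round(4),o['ee_rot'].round(3),'turn z',round(-dy,3),'shift cm',(T.inv().apply(np.array(p)-c)*100).round(2),'q6',o['joint_positions'][5].round(2))
E
python3 - <<'E'
from h import *
s=snap('top')
c=np.array([ray(s,u,v,.009)[:2] for u,v in((159.5,150),(201.3,146.8),(207,253.3),(163,257))])
print(c.round(4),c.mean(0), np.degrees(np.arctan2(*(c[1]+c[0]-c[2]-c[3])[::-1])))
go([.566,.068,.15],3.293)
E
```

```text
[[0.6468 0.357 ]
 [0.6563 0.2614]
 [0.4114 0.2343]
 [0.4016 0.3308]] [0.52903904 0.29587324] 6.195584722355491
tcp [0.1433 0.5307 0.2048] [-3.14  -0.     2.878] turn z -0.415 shift cm [-52.87 -33.64   5.51] q6 -0.1
```

Request:
move_arm:
  deltas: [0, 0, -0.415, -52.87, -33.64, 5.5, -0.4, 0, 0, -0.415, -52.87, -33.64, 5.5, -0.4, 0, 0, -0.415, -52.87, -33.64, 5.5, -0.4, 0, 0, -0.415, -52.87, -33.64, 5.5, -0.4, 0, 0, -0.415, -52.87, -33.64, 5.5, -0.4, 0, 0, -0.415, -52.87, -33.64, 5.5, -0.4, 0, 0, -0.415, -52.87, -33.64, 5.5, -0.4, 0, 0, -0.415, -52.87, -33.64, 5.5, -0.4]

```text
time: 1.0
tool_pos: [0.406, 0.2433, 0.1714]
ee_rot: [3.141, 0.001, -2.99]
wrist_force: [0.8, 0.0, 0.1]
width: 0.0658
finger_force: 0.0
```

```bash
python3 -c "
from h import *
go([.566,.068,.15],3.293)"
```

```text
tcp [0.406  0.2433 0.1714] [ 3.141e+00  1.000e-03 -2.990e+00] turn z -0.0 shift cm [-13.18 -19.74   2.14] q6 -1.3
```

Request:
move_arm:
  deltas: [0, 0, 0, -13.2, -19.7, 2.1, -0.4, 0, 0, 0, -13.2, -19.7, 2.1, -0.4, 0, 0, 0, -13.2, -19.7, 2.1, -0.4, 0, 0, 0, -13.2, -19.7, 2.1, -0.4, 0, 0, 0, -13.2, -19.7, 2.1, -0.4, 0, 0, 0, -13.2, -19.7, 2.1, -0.4, 0, 0, 0, -13.2, -19.7, 2.1, -0.4]

```text
time: 1.7
tool_pos: [0.565, 0.0697, 0.1497]
ee_rot: [3.141, -0.002, -2.992]
wrist_force: [0.0, 0.4, -0.0]
width: 0.0656
finger_force: 0.0
```

Run:
```python
from h import *
go([.566,.068,.021],3.293)
s=snap('top');cv2.imwrite('pics/a1.png',cv2.resize(cv2.convertScaleAbs(s['image'][100:240,200:420,::-1],alpha=2),(660,420)))
```

```text
tcp [0.565  0.0697 0.1497] [ 3.141e+00 -2.000e-03 -2.992e+00] turn z -0.002 shift cm [-0.1  -0.2  12.87] q6 -1.7
```

View pics/a1.png

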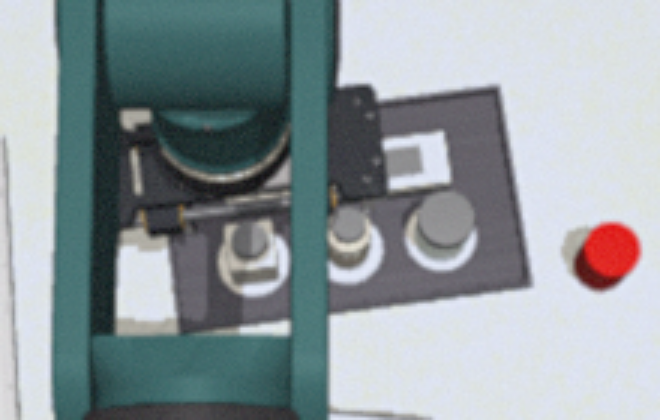

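The gripper sits over the square bottle at about (250,245), and the other containers are untouched. Next I descend and grip.

Request:
move_arm:
  deltas: [0, 0, 0, -0.1, -0.2, 5, -0.4, 0, 0, 0, -0.1, -0.2, 9, -0.4, 0, 0, 0, -0.1, -0.2, 12, -0.4, 0, 0, 0, -0.1, -0.2, 12.9, -0.4, 0, 0, 0, -0.1, -0.2, 12.9, -0.4, 0, 0, 0, -0.1, -0.2, 12.9, 0.6, 0, 0, 0, -0.1, -0.2, 12.9, 0.6, 0, 0, 0, -0.1, -0.2, 12.9, 0.6]

```text
time: 2.55
tool_pos: [0.568, 0.0685, 0.0238]
ee_rot: [-3.141, 0.004, -2.99]
wrist_force: [0.5, 0.5, 1.3]
width: 0.045
finger_force: 0.0
```

```bash
python3 -c "
from h import *
go([.604,.304,.13],3.293)
o=robot.get_obs();print(o['width'],o['finger_force'],o['wrist_force'])"
```

```text
tcp [0.568  0.0685 0.0238] [-3.141  0.004 -2.99 ] turn z -0.0 shift cm [ -7.15  22.73 -10.6 ] q6 -1.7
0.04496365442075781 0.0 [0.50640667 0.51660487 1.30069878]
```

Request:
move_arm:
  deltas: [0, 0, 0, 0, 0, 0, 1, 0, 0, 0, 0, 0, 0, 1, 0, 0, 0, 0, 0, 0, 1, 0, 0, 0, 0, 0, 0, 1]

```text
time: 2.95
tool_pos: [0.5674, 0.0687, 0.0228]
ee_rot: [3.141, 0.002, -2.99]
wrist_force: [-0.3, 1.0, 5.9]
width: 0.0362
finger_force: 30.0
```

```bash
python3 -c "
from h import *
go([.604,.304,.13],3.293)"
```

```text
tcp [0.5674 0.0687 0.0228] [ 3.141e+00  2.000e-03 -2.990e+00] turn z -0.0 shift cm [ -7.19  22.72 -10.69] q6 -1.7
```

Request:
move_arm:
  deltas: [0, 0, 0, 0, 0, -4, 1, 0, 0, 0, 0, 0, -8, 1, 0, 0, 0, -1, 3, -10.5, 1, 0, 0, 0, -2.5, 8, -10.5, 1, 0, 0, 0, -4, 12.5, -10.5, 1, 0, 0, 0, -5.5, 17, -10.5, 1, 0, 0, 0, -6.8, 21, -10.5, 1, 0, 0, 0, -7.2, 22.7, -10.5, 1]

```text
time: 3.75
tool_pos: [0.6028, 0.3069, 0.1247]
ee_rot: [3.141, -0.002, -2.987]
wrist_force: [0.1, 0.0, -1.5]
width: 0.0357
finger_force: 30.0
```

```bash
python3 -c "
from h import *
go([.604,.304,.024],3.293)"
```

```text
tcp [0.6028 0.3069 0.1247] [ 3.141e+00 -2.000e-03 -2.987e+00] turn z 0.003 shift cm [-0.09 -0.31 10.07] q6 -1.34
```

Request:
move_arm:
  deltas: [0, 0, 0, 0, 0, 4, 1, 0, 0, 0, 0, 0, 7.5, 1, 0, 0, 0, 0, 0, 9.5, 1, 0, 0, 0, 0, 0, 10.2, 1, 0, 0, 0, 0, 0, 10.4, 1, 0, 0, 0, 0, 0, 10.4, 1, 0, 0, 0, 0, 0, 10.4, -0.4, 0, 0, 0, 0, 0, 10.4, -0.4]

```text
time: 4.55
tool_pos: [0.604, 0.3032, 0.0229]
ee_rot: [-3.142, 0.001, -2.991]
wrist_force: [-0.3, -0.2, 0.1]
width: 0.0487
finger_force: 0.0
```

```bash
python3 -c "
from h import *
go([.604,.304,.024],3.293)"
```

```text
tcp [0.604  0.3032 0.0229] [-3.142e+00  1.000e-03 -2.991e+00] turn z -0.001 shift cm [-0.01  0.07 -0.11] q6 -1.34
```

Request:
move_arm:
  deltas: [0, 0, 0, 0, 0, -1, -0.4, 0, 0, 0, 0, 0, -6, -0.4, 0, 0, 0, 0, 0, -11, -0.4, 0, 0, 0, 1.3, -5, -12, -0.4, 0, 0, 0, 2.5, -10, -12, -0.4, 0, 0, 0, 3.7, -15, -12, -0.4, 0, 0, 0, 5, -20, -12, -0.4, 0, 0, 0, 6.2, -25, -12, -0.4]

```text
time: 5.35
tool_pos: [0.5805, 0.0537, 0.1439]
ee_rot: [-3.141, 0.002, -2.99]
wrist_force: [1.3, 0.3, -0.3]
width: 0.0659
finger_force: 0.0
```

```bash
python3 -c "
from h import *
go([.575,-.0035,.14],3.293)"
```

```text
tcp [0.5805 0.0537 0.1439] [-3.141e+00  2.000e-03 -2.990e+00] turn z 0.0 shift cm [ 1.41 -5.58  0.39] q6 -1.73
```

Request:
move_arm:
  deltas: [0, 0, 0, 1.3, -4.9, 0, -0.4, 0, 0, 0, 1.3, -4.9, 0, -0.4, 0, 0, 0, 1.3, -4.9, 0, -0.4]

```text
time: 5.65
tool_pos: [0.5754, 0.004, 0.1436]
ee_rot: [3.141, 0.002, -2.993]
wrist_force: [-0.8, -0.3, -0.6]
width: 0.0658
finger_force: 0.0
```

```bash
python3 -c "
from h import *
go([.575,-.0035,.023],3.293)"
```

```text
tcp [0.5754 0.004  0.1436] [ 3.141e+00  2.000e-03 -2.993e+00] turn z -0.003 shift cm [ 0.17 -0.74 12.06] q6 -1.81
```

Request:
move_arm:
  deltas: [0, 0, 0, 0.1, -0.7, 4, -0.4, 0, 0, 0, 0.1, -0.7, 8, -0.4, 0, 0, 0, 0.1, -0.7, 11, -0.4, 0, 0, 0, 0.1, -0.7, 12, -0.4, 0, 0, 0, 0.1, -0.7, 12, -0.4]

```text
time: 6.15
tool_pos: [0.5742, -0.0004, 0.0211]
ee_rot: [3.14, -0.003, -2.988]
wrist_force: [0.6, -0.1, -0.0]
width: 0.0656
finger_force: 0.0
```

Request:
move_arm:
  deltas: [0, 0, 0, 0, 0, 0, 1, 0, 0, 0, 0, 0, 0, 1, 0, 0, 0, 0, 0, 0, 1, 0, 0, 0, 0, 0, 0, 1, 0, 0, 0, 0, 0, 0, 1, 0, 0, 0, 0, 0, 0, 1]

```text
time: 6.75
tool_pos: [0.5759, -0.0018, 0.0237]
ee_rot: [3.142, 0.002, -2.99]
wrist_force: [-0.7, 0.8, 4.3]
width: 0.0333
finger_force: 30.0
```

```bash
python3 -c "
from h import *
go([.529,.296,.023],3.293)"
```

```text
tcp [ 0.5759 -0.0018  0.0237] [ 3.142e+00  2.000e-03 -2.990e+00] turn z -0.0 shift cm [ 0.15 30.15  0.07] q6 -1.82
```

Request:
move_arm:
  deltas: [0, 0, 0, 0, 0, -4, 1, 0, 0, 0, 0, 0, -8, 1, 0, 0, 0, 0, 2.5, -10.5, 1, 0, 0, 0, 0, 7, -10.5, 1, 0, 0, 0, 0, 11.5, -10.5, 1, 0, 0, 0, 0, 16, -10.5, 1, 0, 0, 0, 0, 20.5, -10.5, 1, 0, 0, 0, 0, 25, -10.5, 1]

```text
time: 7.55
tool_pos: [0.5368, 0.2465, 0.1269]
ee_rot: [-3.141, -0.001, -2.991]
wrist_force: [0.8, -0.2, -0.4]
width: 0.0336
finger_force: 30.0
```

Request:
move_arm:
  deltas: [0, 0, 0, 0.1, 4, 0, 1, 0, 0, 0, 0.1, 5.1, 0, 1, 0, 0, 0, 0.1, 5.1, 0, 1]

```text
time: 7.85
tool_pos: [0.5281, 0.2966, 0.1267]
ee_rot: [-3.141, -0.001, -2.988]
wrist_force: [0.2, -1.7, -0.9]
width: 0.0337
finger_force: 30.0
```

```bash
python3 -c "
from h import *
go([.529,.296,.0237],3.293)"
```

```text
tcp [0.5281 0.2966 0.1267] [-3.141e+00 -1.000e-03 -2.988e+00] turn z 0.003 shift cm [-0.1  -0.07 10.3 ] q6 -1.31
```

Request:
move_arm:
  deltas: [0, 0, 0, 0, 0, 4, 1, 0, 0, 0, 0, 0, 7.5, 1, 0, 0, 0, 0, 0, 9.5, 1, 0, 0, 0, 0, 0, 10.2, 1, 0, 0, 0, 0, 0, 10.4, 1, 0, 0, 0, 0, 0, 10.4, 1, 0, 0, 0, 0, 0, 10.4, -0.4, 0, 0, 0, 0, 0, 10.4, -0.4]

```text
time: 8.65
tool_pos: [0.5298, 0.2954, 0.0244]
ee_rot: [3.141, 0.002, -2.991]
wrist_force: [-0.0, -0.7, 0.9]
width: 0.046
finger_force: 0.0
```

```bash
python3 -c "
from h import *
go([.588,-.074,.023],3.293)"
```

```text
tcp [0.5298 0.2954 0.0244] [ 3.141e+00  2.000e-03 -2.991e+00] turn z -0.001 shift cm [ -0.22 -37.39   0.12] q6 -1.31
```

Request:
move_arm:
  deltas: [0, 0, 0, 0, 0, -1, -0.4, 0, 0, 0, 0, 0, -5.5, -0.4, 0, 0, 0, 0, 0, -10, -0.4, 0, 0, 0, 0, -4.5, -12, -0.4, 0, 0, 0, 0, -9.3, -12, -0.4, 0, 0, 0, 0, -14.1, -12, -0.4, 0, 0, 0, -0.1, -18.9, -12, -0.4, 0, 0, 0, -0.1, -23.7, -12, -0.4]

```text
time: 9.45
tool_pos: [0.5661, 0.0597, 0.145]
ee_rot: [-3.141, 0.002, -2.99]
wrist_force: [0.2, 0.4, -0.3]
width: 0.0654
finger_force: 0.0
```

Request:
move_arm:
  deltas: [0, 0, 0, -0.1, -4.8, 0, -0.4, 0, 0, 0, -0.1, -9.6, 0, -0.4, 0, 0, 0, -0.1, -13.7, 0, -0.4, 0, 0, 0, -0.1, -13.7, 0, -0.4, 0, 0, 0, -0.1, -13.7, 0, -0.4]

```text
time: 9.95
tool_pos: [0.5874, -0.0746, 0.1443]
ee_rot: [3.141, 0.001, -2.992]
wrist_force: [-0.0, -0.6, -0.1]
width: 0.0656
finger_force: 0.0
```

```bash
python3 -c "
from h import *
go([.588,-.074,.021],3.293)"
```

```text
tcp [ 0.5874 -0.0746  0.1443] [ 3.141e+00  1.000e-03 -2.992e+00] turn z -0.002 shift cm [-0.06  0.05 12.33] q6 -1.94
```

Request:
move_arm:
  deltas: [0, 0, 0, 0, 0, 4, -0.4, 0, 0, 0, 0, 0, 8, -0.4, 0, 0, 0, 0, 0, 11, -0.4, 0, 0, 0, 0, 0, 12.3, -0.4, 0, 0, 0, 0, 0, 12.3, -0.4]

```text
time: 10.45
tool_pos: [0.5857, -0.0722, 0.0187]
ee_rot: [3.14, -0.004, -2.988]
wrist_force: [0.9, 0.5, -1.2]
width: 0.0659
finger_force: 0.0
```

Request:
move_arm:
  deltas: [0, 0, 0, 0, 0, 0, 1, 0, 0, 0, 0, 0, 0, 1, 0, 0, 0, 0, 0, 0, 1, 0, 0, 0, 0, 0, 0, 1, 0, 0, 0, 0, 0, 0, 1]

```text
time: 10.95
tool_pos: [0.5885, -0.0737, 0.0225]
ee_rot: [-3.141, 0.003, -2.99]
wrist_force: [-0.3, 2.5, 6.5]
width: 0.0412
finger_force: 30.0
```

```bash
python3 -c "
from h import *
go([.454,.288,.023],3.293)"
```

```text
tcp [ 0.5885 -0.0737  0.0225] [-3.141e+00  3.000e-03 -2.990e+00] turn z -0.0 shift cm [ 7.85 37.79 -0.09] q6 -1.94
```

Request:
move_arm:
  deltas: [0, 0, 0, 0, 0, -4, 1, 0, 0, 0, 0, 0, -8, 1, 0, 0, 0, 0.5, 2.5, -10.5, 1, 0, 0, 0, 1.5, 7, -10.5, 1, 0, 0, 0, 2.4, 11.5, -10.5, 1, 0, 0, 0, 3.3, 16, -10.5, 1, 0, 0, 0, 4.3, 20.5, -10.5, 1, 0, 0, 0, 5.2, 25, -10.5, 1]

```text
time: 11.75
tool_pos: [0.497, 0.1664, 0.1251]
ee_rot: [-3.141, -0.0, -2.991]
wrist_force: [0.7, -0.0, -1.1]
width: 0.0414
finger_force: 30.0
```

Request:
move_arm:
  deltas: [0, 0, 0, 0.9, 4.5, 0, 1, 0, 0, 0, 1.8, 9, 0, 1, 0, 0, 0, 2.6, 12.8, 0, 1, 0, 0, 0, 2.6, 12.8, 0, 1, 0, 0, 0, 2.6, 12.8, 0, 1]

```text
time: 12.25
tool_pos: [0.4527, 0.2881, 0.125]
ee_rot: [-3.14, -0.001, -2.989]
wrist_force: [1.1, -0.7, -0.7]
width: 0.0411
finger_force: 30.0
```

```bash
python3 -c "
from h import *
go([.454,.288,.0225],3.293)"
```

```text
tcp [0.4527 0.2881 0.125 ] [-3.140e+00 -1.000e-03 -2.989e+00] turn z 0.002 shift cm [-1.400e-01 -1.000e-02  1.025e+01] q6 -1.26
```

Request:
move_arm:
  deltas: [0, 0, 0, 0, 0, 4, 1, 0, 0, 0, 0, 0, 7.5, 1, 0, 0, 0, 0, 0, 9.5, 1, 0, 0, 0, 0, 0, 10.2, 1, 0, 0, 0, 0, 0, 10.4, 1, 0, 0, 0, 0, 0, 10.4, 1, 0, 0, 0, 0, 0, 10.4, -0.4, 0, 0, 0, 0, 0, 10.4, -0.4]

```text
time: 13.05
tool_pos: [0.454, 0.2876, 0.0221]
ee_rot: [3.141, 0.001, -2.992]
wrist_force: [-0.4, -0.1, 0.9]
width: 0.0539
finger_force: 0.0
```

Request:
move_arm:
  deltas: [0, 0, 0, 0, 0, -1, -0.4, 0, 0, 0, 0, 0, -5.5, -0.4, 0, 0, 0, 0, 0, -10, -0.4, 0, 0, 0, 0, -4.5, -12, -0.4, 0, 0, 0, 0, -9.3, -12, -0.4, 0, 0, 0, 0, -14, -12, -0.4, 0, 0, 0, 0, -14, -12, -0.4]

```text
time: 13.75
tool_pos: [0.4754, 0.145, 0.143]
ee_rot: [-3.139, 0.002, -2.997]
wrist_force: [-0.5, 0.8, 0.5]
width: 0.0658
finger_force: 0.0
```

Run:
```python
from h import *
for n in('side','top'):
    s=snap(n)
    a=s['image'][60:280,140:460,::-1] if n=='side' else s['image'][110:290,140:480,::-1]
    cv2.imwrite(f'pics/b{n}.png',cv2.resize(cv2.convertScaleAbs(a,alpha=1.8),None,fx=2,fy=2))
go([.6285,.006,.15],1.725)
```

```text
tcp [0.4746 0.149  0.1424] [ 3.141e+00  1.000e-03 -2.993e+00] turn z 1.565 shift cm [-13.1  -16.42  -0.76] q6 -1.53
```

View pics/bside.png

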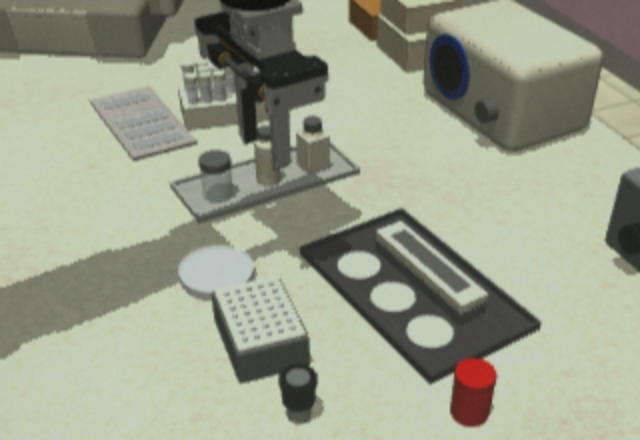

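View pics/btop.png

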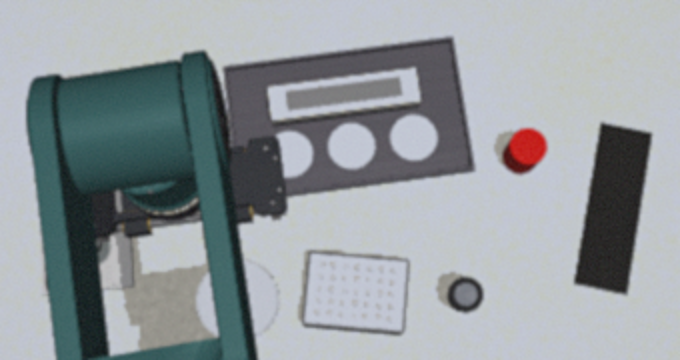

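All three containers stand upright in the side tray: jar (216,175), round (267,165) and square (313,145) in the side crop. The case is free in the bay at (345,93) in the top crop. Next is the case.

Request:
move_arm:
  deltas: [0, 0, 0.15, -2, -2.5, 0, -0.4, 0, 0, 0.3, -4, -5, 0, -0.4, 0, 0, 0.45, -6, -7.5, 0, -0.4, 0, 0, 0.6, -8, -10, 0, -0.4, 0, 0, 0.74, -10, -12.5, 0, -0.4, 0, 0, 0.88, -12, -15, 0, -0.4, 0, 0, 1.02, -13.1, -16.4, 0, -0.4, 0, 0, 1.16, -13.1, -16.4, 0, -0.4]

```text
time: 14.65
tool_pos: [0.63, 0.0074, 0.1407]
ee_rot: [-3.141, -0.0, 2.127]
wrist_force: [-0.5, 0.6, -0.0]
width: 0.0656
finger_force: 0.0
```

Request:
move_arm:
  deltas: [0, 0, 0.14, 0, 0, 0, -0.4, 0, 0, 0.28, 0, 0, 0, -0.4, 0, 0, 0.4, 0, 0, 0, -0.4, 0, 0, 0.4, 0, 0, 0, -0.4, 0, 0, 0.4, 0, 0, 0, -0.4]

```text
time: 15.15
tool_pos: [0.6286, 0.0088, 0.1414]
ee_rot: [-3.142, -0.001, 1.737]
wrist_force: [1.4, -0.5, 0.3]
width: 0.0657
finger_force: 0.0
```

Run:
```python
from h import *
go([.6305,.006,.010],1.728)
```

```text
tcp [0.6286 0.0088 0.1414] [-3.142e+00 -1.000e-03  1.737e+00] turn z 0.009 shift cm [-0.31  0.14 13.14] q6 -0.24
```

Request:
move_arm:
  deltas: [0, 0, 0.01, -0.3, 0.1, 4, -0.4, 0, 0, 0.01, -0.3, 0.1, 8, -0.4, 0, 0, 0.01, -0.3, 0.1, 11, -0.4, 0, 0, 0.01, -0.3, 0.1, 12.6, -0.4, 0, 0, 0.01, -0.3, 0.1, 13.1, -0.4, 0, 0, 0.01, -0.3, 0.1, 13.1, -0.4]

```text
time: 15.75
tool_pos: [0.6302, 0.0047, 0.0107]
ee_rot: [3.141, -0.0, 1.724]
wrist_force: [0.0, 0.1, 0.1]
width: 0.0657
finger_force: 0.0
```

Request:
move_arm:
  deltas: [0, 0, 0, 0, 0, 0, 1, 0, 0, 0, 0, 0, 0, 1, 0, 0, 0, 0, 0, 0, 1, 0, 0, 0, 0, 0, 0, 1, 0, 0, 0, 0, 0, 0, 1]

```text
time: 16.25
tool_pos: [0.6305, 0.0043, 0.0118]
ee_rot: [3.14, 0.0, 1.723]
wrist_force: [-0.8, 0.9, 4.6]
width: 0.0397
finger_force: 30.0
```

Run:
```python
from h import *
go([.5125,-.302,.14],1.728+np.radians(70))
```

```text
tcp [0.6305 0.0043 0.0118] [3.14  0.    1.723] turn z -1.227 shift cm [-28.5  -16.28 -12.84] q6 -0.24
```

Request:
move_arm:
  deltas: [0, 0, 0, 0, 0, -4, 1, 0, 0, 0, 0, 0, -8, 1, 0, 0, -0.1, -1, -0.5, -11.5, 1, 0, 0, -0.24, -5, -3, -12, 1, 0, 0, -0.38, -9, -5, -12, 1, 0, 0, -0.52, -13, -7.5, -12, 1, 0, 0, -0.66, -17, -9.7, -12, 1, 0, 0, -0.8, -21, -12, -12, 1]

```text
time: 17.05
tool_pos: [0.5419, -0.2226, 0.1298]
ee_rot: [3.141, -0.001, 2.529]
wrist_force: [0.7, -0.7, -2.0]
width: 0.0401
finger_force: 30.0
```

Run:
```python
from h import *
go([.5125,-.302,.13],2.949)
```

```text
tcp [ 0.5419 -0.2226  0.1298] [ 3.141e+00 -1.000e-03  2.529e+00] turn z -0.42 shift cm [-2.16 -8.18 -0.02] q6 -1.44
```

Request:
move_arm:
  deltas: [0, 0, -0.13, -0.9, -3.3, 0, 1, 0, 0, -0.26, -1.7, -6.5, 0, 1, 0, 0, -0.38, -2.1, -8.1, 0, 1, 0, 0, -0.42, -2.1, -8.1, 0, 1, 0, 0, -0.42, -2.1, -8.1, 0, 1, 0, 0, -0.42, -2.1, -8.1, 0, 1]

```text
time: 17.65
tool_pos: [0.513, -0.2992, 0.1298]
ee_rot: [3.141, -0.001, 2.942]
wrist_force: [0.7, 0.1, -1.8]
width: 0.0399
finger_force: 30.0
```

Run:
```python
from h import *
go([.5125,-.302,.0118],2.949)
s=snap('side');cv2.imwrite('pics/d.png',cv2.resize(cv2.convertScaleAbs(s['image'][120:380,240:560,::-1],alpha=1.8),None,fx=2,fy=2))
```

```text
tcp [ 0.513  -0.2992  0.1298] [ 3.141e+00 -1.000e-03  2.942e+00] turn z -0.007 shift cm [-0.02 -0.3  11.8 ] q6 -1.99
```

View pics/d.png

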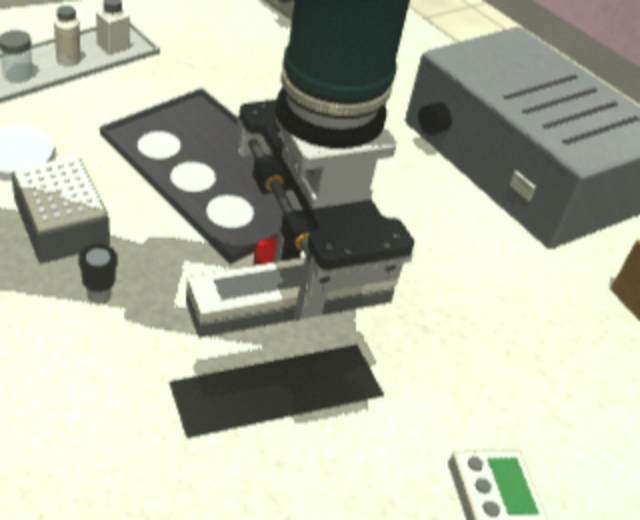

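The case is held level above the rest, (290,300) against the rest at (275,390). I lower it and release.

Request:
move_arm:
  deltas: [0, 0, -0.005, 0, -0.3, 4, 1, 0, 0, -0.005, 0, -0.3, 8, 1, 0, 0, -0.005, 0, -0.3, 10.5, 1, 0, 0, -0.005, 0, -0.3, 11.5, 1, 0, 0, -0.005, 0, -0.3, 11.8, 1, 0, 0, -0.005, 0, -0.3, 11.8, 1, 0, 0, -0.005, 0, -0.3, 11.8, -0.4, 0, 0, -0.005, 0, -0.3, 11.8, -0.4]

```text
time: 18.5
tool_pos: [0.5138, -0.3032, 0.0145]
ee_rot: [-3.14, 0.003, 2.948]
wrist_force: [0.4, 0.7, 0.9]
width: 0.0527
finger_force: 0.0
```

Request:
move_arm:
  deltas: [0, 0, 0, 0, 0, 0, -0.4, 0, 0, 0, 0, 0, -2, -0.4, 0, 0, 0, 0, 0, -7, -0.4, 0, 0, 0, 0, 0, -12, -0.4, 0, 0, 0, 0, 4, -13, -0.4, 0, 0, 0, 0, 8, -13, -0.4, 0, 0, 0, 0, 12, -13, -0.4, 0, 0, 0, 0, 16, -13, -0.4]

```text
time: 19.3
tool_pos: [0.5439, -0.1443, 0.1436]
ee_rot: [-3.141, 0.002, 2.947]
wrist_force: [-0.2, 1.4, -0.7]
width: 0.0658
finger_force: 0.0
```

Run:
```python
from h import *
go([.454,.2876,.142],3.293)
```

```text
tcp [ 0.5439 -0.1443  0.1436] [-3.141e+00  2.000e-03  2.947e+00] turn z -0.346 shift cm [17.17 40.64  0.12] q6 -1.74
```

Request:
move_arm:
  deltas: [0, 0, -0.1, 1.9, 4.5, 0, -0.4, 0, 0, -0.2, 3.8, 9, 0, -0.4, 0, 0, -0.3, 5.7, 13.5, 0, -0.4, 0, 0, -0.346, 7.6, 18, 0, -0.4, 0, 0, -0.346, 9.5, 22.5, 0, -0.4, 0, 0, -0.346, 11.4, 27, 0, -0.4, 0, 0, -0.346, 13.3, 31.5, 0, -0.4, 0, 0, -0.346, 15.2, 36, 0, -0.4]

```text
time: 20.1
tool_pos: [0.4632, 0.239, 0.1435]
ee_rot: [3.141, 0.002, -2.99]
wrist_force: [0.7, 0.1, 0.7]
width: 0.0659
finger_force: 0.0
```

Run:
```python
from h import *
go([.454,.2876,.142],3.293)
s=snap('top'); P=pts(s); z=P[...,2]
m=(z>.026)&(z<.045); m[:,:425]=0;m[:,475:]=0;m[:165]=0;m[265:]=0
q=P[m]; print(m.sum(),q.mean(0),cv2.minAreaRect(q[:,:2].astype(np.float32)))
cv2.imwrite('pics/e.png',cv2.resize(cv2.convertScaleAbs(s['image'][100:290,140:480,::-1],alpha=1.8),None,fx=2,fy=2))
```

```text
tcp [0.4632 0.239  0.1435] [ 3.141e+00  2.000e-03 -2.990e+00] turn z 0.001 shift cm [0.17 4.94 0.15] q6 -1.36
1446 [ 0.50788137 -0.30263026  0.03673293] ((0.5098617672920227, -0.30346769094467163), (0.04354652389883995, 0.17127470672130585), 78.8948974609375)
```

View pics/e.png

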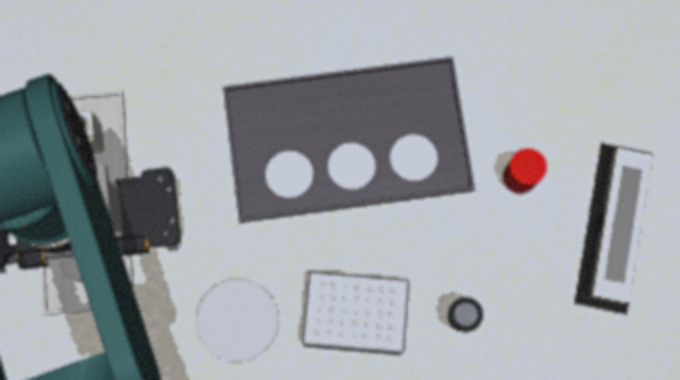

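The case lies on the rest at (620,230), aligned. It measures (0.510,-0.3035), within about 2 mm of the rest centre. Bystanders are unmoved. Next the jar goes back.

Request:
move_arm:
  deltas: [0, 0, 0, 0.1, 4.8, 0, -0.4, 0, 0, 0, 0.1, 4.8, 0, -0.4, 0, 0, 0, 0.1, 4.8, 0, -0.4]

```text
time: 20.45
tool_pos: [0.4552, 0.2848, 0.1429]
ee_rot: [-3.141, 0.001, -2.987]
wrist_force: [0.1, 0.1, -0.6]
width: 0.0656
finger_force: 0.0
```

```bash
python3 -c "
from h import *
go([.454,.2876,.0225],3.293)"
```

```text
tcp [0.4552 0.2848 0.1429] [-3.141e+00  1.000e-03 -2.987e+00] turn z 0.003 shift cm [ 0.09  0.3  12.04] q6 -1.27
```

Request:
move_arm:
  deltas: [0, 0, 0, 0.05, 0.25, 4, -0.4, 0, 0, 0, 0.05, 0.25, 8, -0.4, 0, 0, 0, 0.05, 0.25, 11, -0.4, 0, 0, 0, 0.05, 0.25, 12, -0.4, 0, 0, 0, 0.05, 0.25, 12, -0.4]

```text
time: 20.95
tool_pos: [0.4539, 0.285, 0.0212]
ee_rot: [-3.14, -0.003, -2.991]
wrist_force: [-0.3, 0.0, 0.3]
width: 0.0657
finger_force: 0.0
```

Request:
move_arm:
  deltas: [0, 0, 0, 0, 0, 0, 1, 0, 0, 0, 0, 0, 0, 1, 0, 0, 0, 0, 0, 0, 1, 0, 0, 0, 0, 0, 0, 1, 0, 0, 0, 0, 0, 0, 1]

```text
time: 21.45
tool_pos: [0.4556, 0.2872, 0.0243]
ee_rot: [3.141, 0.003, -2.989]
wrist_force: [0.3, -0.6, 6.0]
width: 0.0409
finger_force: 30.0
```

```bash
python3 -c "
from h import *
go([.5885,-.0737,.023],3.293)"
```

```text
tcp [0.4556 0.2872 0.0243] [ 3.141e+00  3.000e-03 -2.989e+00] turn z 0.001 shift cm [ -7.65 -37.69   0.13] q6 -1.27
```

Request:
move_arm:
  deltas: [0, 0, 0, 0, 0, -4, 1, 0, 0, 0, 0, 0, -8, 1, 0, 0, 0, -0.5, -2.5, -10.5, 1, 0, 0, 0, -1.5, -7, -10.5, 1, 0, 0, 0, -2.4, -11.5, -10.5, 1, 0, 0, 0, -3.3, -16, -10.5, 1, 0, 0, 0, -4.3, -20.5, -10.5, 1, 0, 0, 0, -5.2, -25, -10.5, 1]

```text
time: 22.25
tool_pos: [0.5438, 0.046, 0.1271]
ee_rot: [3.141, -0.001, -2.989]
wrist_force: [0.4, 0.2, -0.3]
width: 0.0415
finger_force: 30.0
```

Request:
move_arm:
  deltas: [0, 0, 0, -0.9, -4.5, 0, 1, 0, 0, 0, -1.8, -9, 0, 1, 0, 0, 0, -2.5, -12.7, 0, 1, 0, 0, 0, -2.5, -12.7, 0, 1, 0, 0, 0, -2.5, -12.7, 0, 1]

```text
time: 22.75
tool_pos: [0.5873, -0.0745, 0.1266]
ee_rot: [3.14, -0.002, -2.991]
wrist_force: [-0.3, 0.1, 0.0]
width: 0.0414
finger_force: 30.0
```

```bash
python3 -c "
from h import *
go([.5893,-.0737,.0243],3.293)"
```

```text
tcp [ 0.5873 -0.0745  0.1266] [ 3.140e+00 -2.000e-03 -2.991e+00] turn z -0.001 shift cm [-0.23  0.04 10.23] q6 -1.94
```

Request:
move_arm:
  deltas: [0, 0, 0, -0.1, 0, 4, 1, 0, 0, 0, -0.1, 0, 7.5, 1, 0, 0, 0, -0.1, 0, 9.5, 1, 0, 0, 0, -0.1, 0, 10.2, 1, 0, 0, 0, -0.1, 0, 10.4, 1, 0, 0, 0, -0.1, 0, 10.4, 1, 0, 0, 0, -0.1, 0, 10.4, -0.4, 0, 0, 0, -0.1, 0, 10.4, -0.4]

```text
time: 23.55
tool_pos: [0.5891, -0.0734, 0.0241]
ee_rot: [-3.141, 0.001, -2.988]
wrist_force: [0.5, 1.2, 0.5]
width: 0.0537
finger_force: 0.0
```

Request:
move_arm:
  deltas: [0, 0, 0, 0, 0, -1, -0.4, 0, 0, 0, 0, 0, -5.5, -0.4, 0, 0, 0, 0, 0, -10, -0.4, 0, 0, 0, 0, 4.5, -12, -0.4, 0, 0, 0, 0, 9.3, -12, -0.4, 0, 0, 0, 0, 14, -12, -0.4, 0, 0, 0, 0, 18.8, -12, -0.4, 0, 0, 0, 0, 23.6, -12, -0.4]

```text
time: 24.35
tool_pos: [0.5528, 0.1609, 0.1449]
ee_rot: [3.141, 0.002, -2.99]
wrist_force: [1.0, -0.2, -0.2]
width: 0.0661
finger_force: 0.0
```

```bash
python3 -c "
from h import *
go([.5298,.2954,.14],3.293)"
```

```text
tcp [0.5528 0.1609 0.1449] [ 3.141e+00  2.000e-03 -2.990e+00] turn z 0.0 shift cm [ 0.24 13.64  0.49] q6 -1.54
```

Request:
move_arm:
  deltas: [0, 0, 0, 0.1, 4.7, 0, -0.4, 0, 0, 0, 0.2, 9.3, 0, -0.4, 0, 0, 0, 0.2, 13.6, 0, -0.4, 0, 0, 0, 0.2, 13.6, 0, -0.4, 0, 0, 0, 0.2, 13.6, 0, -0.4]

```text
time: 24.85
tool_pos: [0.5302, 0.294, 0.1441]
ee_rot: [-3.141, 0.001, -2.987]
wrist_force: [0.4, -0.7, 1.1]
width: 0.0659
finger_force: 0.0
```

```bash
python3 -c "
from h import *
go([.5298,.2954,.0243],3.293)"
```

```text
tcp [0.5302 0.294  0.1441] [-3.141e+00  1.000e-03 -2.987e+00] turn z 0.003 shift cm [ 0.03  0.15 11.98] q6 -1.31
```

Request:
move_arm:
  deltas: [0, 0, 0, 0, 0.15, 4, -0.4, 0, 0, 0, 0, 0.15, 8, -0.4, 0, 0, 0, 0, 0.15, 11, -0.4, 0, 0, 0, 0, 0.15, 12, -0.4, 0, 0, 0, 0, 0.15, 12, -0.4]

```text
time: 25.35
tool_pos: [0.5296, 0.293, 0.0222]
ee_rot: [-3.14, -0.003, -2.991]
wrist_force: [0.9, 0.7, 0.9]
width: 0.066
finger_force: 0.0
```

Request:
move_arm:
  deltas: [0, 0, 0, 0, 0, 0, 1, 0, 0, 0, 0, 0, 0, 1, 0, 0, 0, 0, 0, 0, 1, 0, 0, 0, 0, 0, 0, 1, 0, 0, 0, 0, 0, 0, 1, 0, 0, 0, 0, 0, 0, 1]

```text
time: 25.95
tool_pos: [0.5308, 0.2951, 0.0247]
ee_rot: [3.141, 0.002, -2.989]
wrist_force: [-0.1, -0.5, 3.8]
width: 0.0333
finger_force: 30.0
```

```bash
python3 -c "
from h import *
go([.5755,-.0025,.0237],3.293)"
```

```text
tcp [0.5308 0.2951 0.0247] [ 3.141e+00  2.000e-03 -2.989e+00] turn z 0.001 shift cm [  0.09 -30.09   0.09] q6 -1.31
```

Request:
move_arm:
  deltas: [0, 0, 0, 0, 0, -4, 1, 0, 0, 0, 0, 0, -8, 1, 0, 0, 0, 0, -2.5, -10.5, 1, 0, 0, 0, 0, -7, -10.5, 1, 0, 0, 0, 0, -11.5, -10.5, 1, 0, 0, 0, 0, -16, -10.5, 1, 0, 0, 0, 0, -20.5, -10.5, 1, 0, 0, 0, 0, -25, -10.5, 1]

```text
time: 26.75
tool_pos: [0.5676, 0.0462, 0.1279]
ee_rot: [3.141, -0.001, -2.989]
wrist_force: [1.2, -0.4, -1.1]
width: 0.0336
finger_force: 30.0
```

Request:
move_arm:
  deltas: [0, 0, 0, 0, -4, 0, 1, 0, 0, 0, 0, -5.1, 0, 1, 0, 0, 0, 0, -5.1, 0, 1, 0, 0, 0, 0, -5.1, 0, 1]

```text
time: 27.15
tool_pos: [0.5754, -0.0017, 0.1281]
ee_rot: [3.14, -0.001, -2.989]
wrist_force: [0.9, -0.3, -1.2]
width: 0.0337
finger_force: 30.0
```

```bash
python3 -c "
from h import *
go([.5762,-.0025,.0247],3.293)"
```

```text
tcp [ 0.5754 -0.0017  0.1281] [ 3.140e+00 -1.000e-03 -2.989e+00] turn z 0.001 shift cm [-0.07 -0.11 10.34] q6 -1.83
```

Request:
move_arm:
  deltas: [0, 0, 0, 0, -0.1, 4, 1, 0, 0, 0, 0, -0.1, 7.5, 1, 0, 0, 0, 0, -0.1, 9.5, 1, 0, 0, 0, 0, -0.1, 10.2, 1, 0, 0, 0, 0, -0.1, 10.4, 1, 0, 0, 0, 0, -0.1, 10.4, 1, 0, 0, 0, 0, -0.1, 10.4, -0.4, 0, 0, 0, 0, -0.1, 10.4, -0.4]

```text
time: 27.95
tool_pos: [0.5767, -0.0034, 0.0254]
ee_rot: [-3.141, 0.002, -2.989]
wrist_force: [0.5, 0.5, -0.2]
width: 0.0461
finger_force: 0.0
```

Request:
move_arm:
  deltas: [0, 0, 0, 0, 0, -1, -0.4, 0, 0, 0, 0, 0, -5.5, -0.4, 0, 0, 0, 0, 0, -10, -0.4, 0, 0, 0, -1, 4.5, -12, -0.4, 0, 0, 0, -2.2, 9, -12, -0.4, 0, 0, 0, -3.4, 13.5, -12, -0.4, 0, 0, 0, -4.6, 18, -12, -0.4, 0, 0, 0, -5.8, 22.5, -12, -0.4]

```text
time: 28.75
tool_pos: [0.5995, 0.2293, 0.1461]
ee_rot: [3.141, 0.002, -2.99]
wrist_force: [0.9, -0.3, 0.4]
width: 0.0656
finger_force: 0.0
```

```bash
python3 -c "
from h import *
go([.604,.3032,.14],3.293)"
```

```text
tcp [0.5995 0.2293 0.1461] [ 3.141e+00  2.000e-03 -2.990e+00] turn z 0.0 shift cm [-1.56  7.24  0.61] q6 -1.45
```

Request:
move_arm:
  deltas: [0, 0, 0, -0.9, 4.3, 0, -0.4, 0, 0, 0, -1.6, 7.2, 0, -0.4, 0, 0, 0, -1.6, 7.2, 0, -0.4, 0, 0, 0, -1.6, 7.2, 0, -0.4]

```text
time: 29.15
tool_pos: [0.6041, 0.3013, 0.1451]
ee_rot: [-3.141, 0.001, -2.988]
wrist_force: [-1.2, -0.1, -0.2]
width: 0.0657
finger_force: 0.0
```

```bash
python3 -c "
from h import *
go([.604,.3032,.023],3.293)"
```

```text
tcp [0.6041 0.3013 0.1451] [-3.141e+00  1.000e-03 -2.988e+00] turn z 0.002 shift cm [-1.000e-02  2.000e-01  1.221e+01] q6 -1.35
```

Request:
move_arm:
  deltas: [0, 0, 0, 0, 0.2, 4, -0.4, 0, 0, 0, 0, 0.2, 8, -0.4, 0, 0, 0, 0, 0.2, 11, -0.4, 0, 0, 0, 0, 0.2, 12.2, -0.4, 0, 0, 0, 0, 0.2, 12.2, -0.4]

```text
time: 29.65
tool_pos: [0.6027, 0.3011, 0.0206]
ee_rot: [-3.14, -0.004, -2.991]
wrist_force: [-0.3, -0.1, 0.9]
width: 0.066
finger_force: 0.0
```

Request:
move_arm:
  deltas: [0, 0, 0, 0, 0, 0, 1, 0, 0, 0, 0, 0, 0, 1, 0, 0, 0, 0, 0, 0, 1, 0, 0, 0, 0, 0, 0, 1, 0, 0, 0, 0, 0, 0, 1, 0, 0, 0, 0, 0, 0, 1]

```text
time: 30.25
tool_pos: [0.6045, 0.3034, 0.0241]
ee_rot: [3.141, 0.002, -2.989]
wrist_force: [-0.8, -0.1, 4.6]
width: 0.0355
finger_force: 30.0
```

```bash
python3 -c "
from h import *
go([.5674,.0683,.023],3.293)"
```

```text
tcp [0.6045 0.3034 0.0241] [ 3.141e+00  2.000e-03 -2.989e+00] turn z 0.001 shift cm [  7.24 -22.67   0.08] q6 -1.34
```

Request:
move_arm:
  deltas: [0, 0, 0, 0, 0, -4, 1, 0, 0, 0, 0, 0, -8, 1, 0, 0, 0, 1, -3, -10.5, 1, 0, 0, 0, 2.5, -7.5, -10.5, 1, 0, 0, 0, 4, -12, -10.5, 1, 0, 0, 0, 5.5, -16.5, -10.5, 1, 0, 0, 0, 6.8, -20.5, -10.5, 1, 0, 0, 0, 7.2, -22.7, -10.5, 1]

```text
time: 31.05
tool_pos: [0.5655, 0.0648, 0.1268]
ee_rot: [-3.141, -0.002, -2.992]
wrist_force: [0.6, 0.9, -1.2]
width: 0.0357
finger_force: 30.0
```

Request:
move_arm:
  deltas: [0, 0, 0, 0, 0, 0, 1, 0, 0, 0, 0, 0, 0, 1]

```text
time: 31.25
tool_pos: [0.5666, 0.0679, 0.1269]
ee_rot: [3.14, -0.001, -2.99]
wrist_force: [-0.2, -0.7, -1.3]
width: 0.0357
finger_force: 30.0
```

```bash
python3 -c "
from h import *
go([.5676,.0683,.0241],3.293)"
```

```text
tcp [0.5666 0.0679 0.1269] [ 3.14e+00 -1.00e-03 -2.99e+00] turn z -0.0 shift cm [-0.11  0.02 10.28] q6 -1.7
```

Request:
move_arm:
  deltas: [0, 0, 0, 0, 0, 4, 1, 0, 0, 0, 0, 0, 7.5, 1, 0, 0, 0, 0, 0, 9.5, 1, 0, 0, 0, 0, 0, 10.2, 1, 0, 0, 0, 0, 0, 10.4, 1, 0, 0, 0, 0, 0, 10.4, 1, 0, 0, 0, 0, 0, 10.4, -0.4, 0, 0, 0, 0, 0, 10.4, -0.4]

```text
time: 32.05
tool_pos: [0.5676, 0.0684, 0.0241]
ee_rot: [3.142, 0.001, -2.989]
wrist_force: [-0.2, 0.6, -0.0]
width: 0.0484
finger_force: 0.0
```

Request:
move_arm:
  deltas: [0, 0, 0, 0, 0, -1, -0.4, 0, 0, 0, 0, 0, -5.5, -0.4, 0, 0, 0, 0, 0, -10, -0.4, 0, 0, 0, 1, 4.5, -12, -0.4, 0, 0, 0, 2, 9, -13, -0.4, 0, 0, 0, 3, 13.5, -13, -0.4, 0, 0, 0, 4, 18, -13, -0.4, 0, 0, 0, 5, 22.5, -13, -0.4]

```text
time: 32.85
tool_pos: [0.483, 0.2843, 0.1551]
ee_rot: [3.141, 0.002, -2.99]
wrist_force: [-0.2, -0.0, 0.6]
width: 0.0655
finger_force: 0.0
```

Request:
move_arm:
  deltas: [0, 0, 0, 2, 4, -2, -0.4, 0, 0, 0, 4, 8, -4, -0.4, 0, 0, 0, 6, 12, -5, -0.4, 0, 0, 0, 6, 12, -5, -0.4, 0, 0, 0, 6, 12, -5, -0.4]

```text
time: 33.35
tool_pos: [0.4057, 0.3928, 0.2046]
ee_rot: [3.141, 0.002, -2.987]
wrist_force: [0.2, -0.3, 0.1]
width: 0.0659
finger_force: 0.0
```

Run:
```python
from h import *
go([0,0,0],3.293)
s=snap('top'); P=pts(s); P0=np.load('top0.npy')
def cen(P,a,b,lo,hi):
    m=(P[...,2]>lo)&(P[...,2]<hi)&(np.hypot(P[...,0]-a,P[...,1]-b)<.03); q=P[m]; return m.sum(),np.round(cv2.minAreaRect(q[:,:2].astype(np.float32))[0],4)
for n,a in dict(sq=(.566,.068,.07,.09),rd=(.5747,-.0036,.07,.095),jar=(.5873,-.074,.054,.07),eye=(.4054,-.1268,.05,.07)).items(): print(n,cen(P0,*a),cen(P,*a))
cv2.imwrite('pics/f.png',cv2.resize(cv2.convertScaleAbs(s['image'][100:290,140:480,::-1],alpha=1.8),None,fx=2,fy=2))
s=snap('side');cv2.imwrite('pics/g.png',cv2.resize(cv2.convertScaleAbs(s['image'][100:360,200:480,::-1],alpha=1.8),None,fx=2,fy=2))
```

```text
tcp [0.4057 0.3928 0.2046] [ 3.141e+00  2.000e-03 -2.987e+00] turn z 0.003 shift cm [ 46.16 -32.58  20.36] q6 -1.06
sq (np.int64(118), array([0.5653, 0.0676])) (np.int64(123), array([0.5648, 0.0665]))
rd (np.int64(132), array([ 0.5757, -0.005 ])) (np.int64(134), array([ 0.5743, -0.0054]))
jar (np.int64(289), array([ 0.5874, -0.0738])) (np.int64(291), array([ 0.5869, -0.0759]))
eye (np.int64(251), array([ 0.4059, -0.1267])) (np.int64(250), array([ 0.4062, -0.1268]))
```

View pics/f.png

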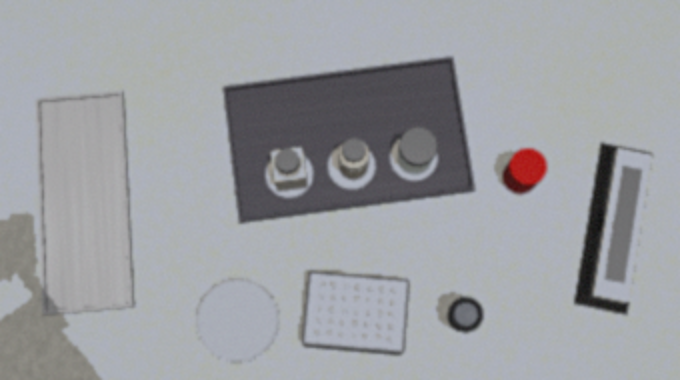

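View pics/g.png

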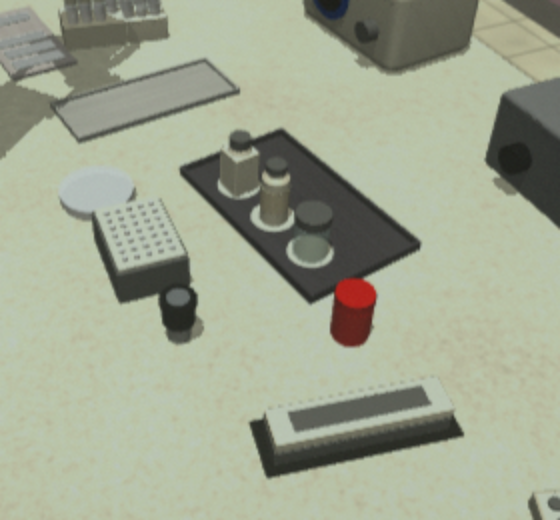

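The containers stand upright on their white spots, at about (289,170), (352,163) and (415,155) in the top crop, within about 2 mm of their start positions. The case lies on the rest and the bystanders are unmoved.

```bash
python3 -c "
from bench import robot
print(robot.close_job())"
```

```text
the job is handed in; nothing more can be done
None
```

The job is handed in, verdict not shown: the case lies on the rest about 2 mm off centre, all three containers stand upright within about 2 mm of their start positions, and the bystanders look unmoved (time used: about 33 s of 125 s).

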